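# Check the photometer's cell clamp with a feeler blade

### The job

Raise the photometer's lid by its pull until it is about 70 degrees open and leave it standing at that angle. Then take the feeler blade out of its stand and slide it straight down into the gap between the two steel plates at the front of the opened well, until it drags snugly on both plates, without forcing it and without going down to the floor of the well. Finish while still holding the blade upright at that depth in the gripper, and leave the other things on the bench where they are.

Things in the scene. Friction and masses are not known exactly. Their poses are not given: they have to be found in the camera images.
- photometer: grey bench photometer, 291 x 261 mm, 98 mm high, fixed; origin under its middle, x from its keypad (front) to its back, y to its left, z up. Under its lid is an open well, 108 mm (x) by 133 mm (y), rim 98 mm and floor 60 mm above the bench; in the well stands a square cell holder, 82 mm above the bench, and in front of that the two plates with the gap
- photometer_cell_lid (a joint): angle of the photometer's lid (106 x 133 mm, 11 mm thick): 0 shut, grows as it opens, stop at 1.745 rad (100 degrees). Starts between 0 and 0.3. The hinge is stiff: 2 to 4 N lifts the lid at its pull, and it stays where it is left
- lid_hinge (a point): middle of the lid's hinge line, which runs along the photometer's y at the back of the well, 104 mm above the bench
- lid_pull_grip (a point): centre of the lid's pull: a black barrel 14 mm thick, 26 mm long, lying along the hinge direction (photometer y) on a thin stem, 24 mm above the lid's top face near its front edge. Pinched at its two ends it can pivot between fingers that stay pointing down. It swings round the hinge line at 99 mm (shut: 96 mm before and 24 mm above the hinge)
- gap (a point): middle of the mouth of the gap between two steel plates, 86 mm above the bench, 26 mm above the well's floor; axes as the photometer's. The plates, 40 mm wide in y, face each other along x; above the mouth each has a 6 mm high lip, flared 3.5 mm outwards. The mouth is 5.2 to 6.8 mm wide, varying, narrowing by 1 mm per 5 mm of depth. Both plates float together in x (about 4 mm, under 1 N)
- feeler: feeler gauge standing upright in its stand at the start, loose, 55 to 115 g: steel blade 4 mm thick (its x), 24 mm wide (its y), 75 mm long, below a grey handle 14 mm (x) by 26 mm (y) and 55 mm high; 130 mm in all; origin at the middle of the blade's lower end, z up along the blade
- feeler_tip (a point): middle of the blade's lower end (the feeler's origin)
- feeler_grip (a point): point in the handle to grip, 108 mm above the blade's lower end and 22 mm below the handle's top; the 26 mm wide y faces suit the fingers
- stand: white stand, 44 x 56 x 45 mm on a foot 60 x 72 mm, fixed to the bench, with one upright slot 40 mm deep that holds the blade with about 1 mm of play on each side; origin under its middle, axes as the feeler's at the start
- beaker: tall clear 500 ml beaker, 100 mm across and 136 mm high, standing loose; to be left alone
- cap: small flat bottle cap, 35 mm across and 12 mm high, lying loose; to be left alone
- timer: lab timer, 54 x 66 x 22 mm, lying loose; to be left alone
- petri: glass petri dish, 74 mm across and 16 mm high, lying loose; to be left alone
- pen: pen, 140 mm long, lying loose; to be left alone
- spring_plate: rear steel plate of the gap, 40 mm wide, leaning so that the gap narrows downwards; sprung, it yields to the rear (x) at about 10 N per mm. A 4 mm blade begins to drag 6 to 14 mm below the mouth; from there the drag (force along the blade) grows by about 2 N per mm; 3 to 8 N is snug. Its origin is the photometer's, not on the plate
- front_plate: front steel plate of the gap, upright, 40 x 25 mm, 4 mm thick, not sprung. Its rear face is 2.2 to 3.8 mm in front of point gap (set differently every time, hence the width of the gap). Its origin is the photometer's, not on the plate

How it is judged:
By the outcome, as a careful person would: the job done as asked, in the order asked, and still so for the second after the job is handed in, while the arm keeps its last pose, push and grip.
It also fails if it takes over 72 s, if anything falls off the work surface, if the arm or the gripper's body presses on something with over 40 N, if the wrist force passes 120 N, or if a joint passes its speed limit or range.

### The arm

A 7-joint arm with a two-finger parallel gripper is mounted at the origin on a cart in front of the work surface, level with it; the furniture and walls round the work are solid. World frame = base frame: x ahead of the robot, y to its left, z up, the work surface at z = 0. Lengths are in m, angles in rad, forces in N, time in s.
With the tool pointing down it reaches from about 0.425 to 0.925 m from the base axis. Payload 6.8 kg.
Tool frame: the origin (TCP) lies at the very end of the fingers, on their centre line; the grasp point (between the pads) lies 19 mm behind it; z points along the fingers, y is the direction in which the jaws open and shut (so a half turn about z gives the same grasp; the last joint's range is limited). The gripper opens to 85 mm and grips with 20 to 120 N. Pads are 22 mm wide; open, the fingers measure 114 mm over their backs; the gripper's body (76 mm by 85 mm) begins 54 mm behind the grasp point. The pads swing forward as they close: fully open they stand 13 mm farther back than shut.
Start: joints at [-1.229, 0.477, 0.022, 1.555, -0.011, 1.109, -0.083], TCP at [0.293, 0.608, 0.231] pointing down, gripper open.
Joint ranges: [-2.96, 2.96], [-0.34, 2.1], [-1.41, 1.46], [0.24, 2.44], [-1.37, 4.51], [0.17, 1.92], [-2.96, 2.96]. Speed limits (rad/s): [2.39, 2.39, 3.14, 3.14, 3.14, 3.14, 3.14].

### API

Orientations are given as a unit quaternion [w, x, y, z].
In Python, from station import bot gives the robot as it stands.
- The arm moves only by the tool move_arm, never from a script. Its argument "commands" is text: rows parted by semicolons, each of 7 numbers parted by spaces: the opening, from 0 (shut) to 1 (fully open), then the shift along the tool's x, y, z in cm, then the turn, a rotation vector about the tool's x, y, z in degrees. In form: gripper tx ty tz rx ry rz; .... A call has 1 to 12 rows; each row shifts and turns the commanded pose from where the row before left it, along the tool's axes as they then stand; what a row does not reach is not made up. A row lasts 1/12 s, in which the tool goes at most 41.7 mm and 7.16 degrees, less where a joint would pass 70% of its speed; a pose out of reach is approached as far as the arm can. A call with a gripper value outside its range is refused whole. The fingers move at their own pace and stop on an object; "force" is the grip in N (left out, the last holds). Time passes only in rows, so rows that do not move let the fingers close. It gives the time, the measured TCP pose, the force and the opening at its end, in the units of the state.
- bot.get_obs(): the state, without advancing time (a new reading comes with each control period).
- bot.read_camera(name): name is "side" or "top" or "wrist"; returns a dict with "img" (420x560x3 uint8, red, green, blue), "K" (3x3 intrinsics, pixels), "rvec" (rotation vector, rad) and "tvec" (3), from world to camera coordinates, as OpenCV has them; the wrist camera has in their place "hand_eye" (4x4, takes a point from camera to tool coordinates, whose origin is the TCP and whose axes are the flange's). Camera axes: x right, y down, z forward; pixel columns grow to the right and rows downward; lengths in m; the calibration is good to about 2 mm. The wrist camera is an equidistant fisheye: a pixel r from the principal point sees the ray r / f radians off the axis. A picture is of the moment at which its call begins: read the wrist's pose just before it. There is no depth.
- bot.hand_in(): hands the job in, once; it reports no verdict.
The state is a dict: "t": time; "q": joint angles; "joint_vel": joint speeds; "joint_torque": joint torques, N m; "eef_pos": TCP position; "tool_rot": TCP orientation; "contact_force": force on the tool from outside, world axes, zero at the start; "torque": the same for the moment, N m; "gripper_width": opening from 0.0 (shut) to 1.0 (fully open).
Only numpy, scipy, OpenCV 4.12 (cv2) and the standard library are available. Lean on these libraries where they do the work, as an engineer would, in place of code of your own. Each camera call takes 0.05 s, during which the arm holds its last target. There are 200 camera calls.

## Working session

There is one attempt and no reset: what is moved stays moved. The work goes in short steps, Python scripts to look and compute and a tool call to move; the robot and the scene stay as the last step left them, time stands still between calls to the robot, and variables do not carry over. Pictures are saved under pics/ and viewed, about 8 in all and at most 12, crops included, and the job is handed in when it is done.

Besides the shell and the picture viewer there is one more tool, called after "Request:" as a command line: name --argument value ..., lists and objects as JSON in quotes. move_arm: Moves the arm, as the interface text tells. Its arguments: {"type":"object","properties":{"commands":{"type":"string"},"force":{"type":"number"}},"required":["commands"]}

```bash
mkdir -p pics; ls
python3 - <<'E'
from station import bot
import cv2,numpy as np
o=bot.get_obs()
for k,v in o.items(): print(k,np.round(v,4))
for n in ("top","side"):
    c=bot.read_camera(n); cv2.imwrite(f"pics/{n}0.png",c["img"][...,::-1])
    R=cv2.Rodrigues(np.array(c["rvec"]))[0]; print(n,np.round(c["K"],1).tolist(),"pos",np.round(-R.T@np.array(c["tvec"]).ravel(),3),"fwd",np.round(R[2],2))
c=bot.read_camera("wrist");cv2.imwrite("pics/wrist0.png",c["img"][...,::-1]);print(c["K"],c["hand_eye"])
E
```

```text
pics
t 0.0
q [-1.2291  0.4778  0.0223  1.5564 -0.0115  1.1093 -0.0831]
joint_vel [ 0.0002  0.0013 -0.001   0.001  -0.0002 -0.0002  0.0005]
joint_torque [ 4.00000e-04 -5.96460e+01  1.60710e+00 -2.81187e+01  1.24000e-02
  9.40000e-03 -0.00000e+00]
eef_pos [0.2932 0.6073 0.2303]
tool_rot [-2.000e-04  2.230e-01  9.748e-01 -9.000e-04]
contact_force [ 0.8818 -0.8216  0.5617]
torque [-0.0134 -0.0042 -0.0471]
gripper_width 1.0
top [[397.8, 0.0, 283.5], [0.0, 397.8, 210.9], [0.0, 0.0, 1.0]] pos [ 0.213 -0.054  1.485] fwd [ 0.22  0.01 -0.97]
side [[392.9, 0.0, 280.1], [0.0, 392.9, 208.2], [0.0, 0.0, 1.0]] pos [ 0.109 -0.894  0.674] fwd [ 0.38  0.76 -0.53]
[[325.1922621    0.         279.93209574]
 [  0.         325.1922621  211.98422519]
 [  0.           0.           1.        ]] [[ 1.05221725e-03 -9.62306282e-01 -2.71966014e-01  6.89651256e-02]
 [ 9.99999325e-01  8.78504010e-04  7.60486976e-04  7.07223854e-04]
 [-4.92898160e-04 -2.71966631e-01  9.62306557e-01 -1.41484540e-01]
 [ 0.00000000e+00  0.00000000e+00  0.00000000e+00  1.00000000e+00]]
```

Run:
```python
import cv2,numpy as np
a=cv2.imread("pics/top0.png");b=cv2.imread("pics/side0.png")
c=np.hstack([a,b]); cv2.imwrite("pics/a.png",cv2.resize(a,(800,600),interpolation=cv2.INTER_CUBIC));cv2.imwrite("pics/b.png",cv2.resize(b,(800,600),interpolation=cv2.INTER_CUBIC))
```

```text
(no output)
```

View pics/a.png

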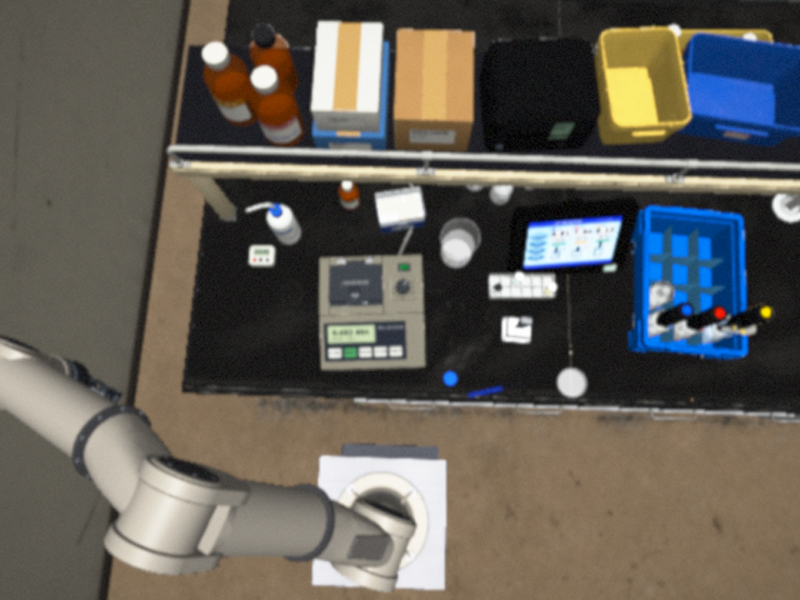

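View pics/b.png

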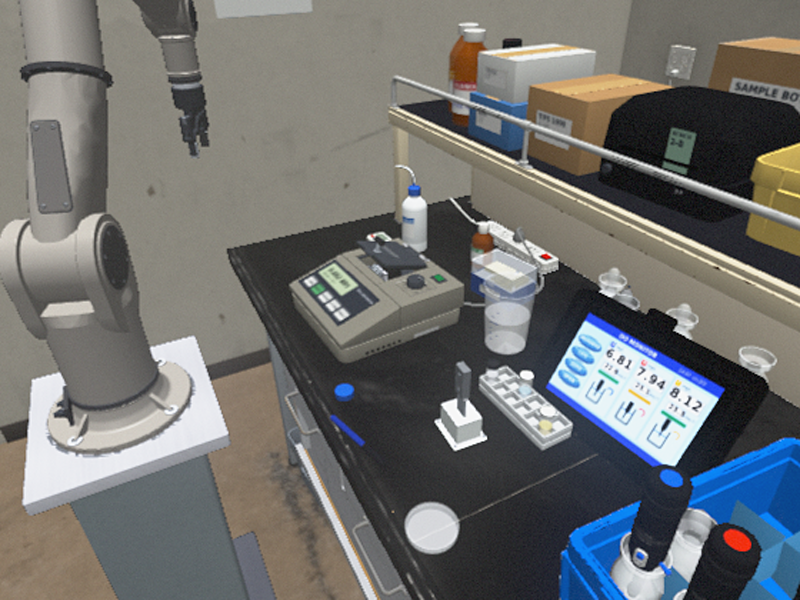

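The top view (800x600) shows the photometer with corners near (319,258), (423,255), (425,368) and (321,370). Its lid is at (355,283), slightly open, and the stand with the feeler is at (517,330). The side view shows the feeler top at (463,365), the stand, and the beaker at (508,320).

```bash
cat > h.py <<'E'
import numpy as np, cv2
from scipy.spatial.transform import Rotation as Ro
from station import bot
def rot(q): return Ro.from_quat(np.r_[q[1:],q[0]])
def snap(n,name=None):
    o=bot.get_obs(); c=bot.read_camera(n); c["o"]=o
    if name: cv2.imwrite(f"pics/{name}.png",c["img"][...,::-1])
    return c
def ray(c,uv,s=1.):
    K=np.array(c["K"]); u=(np.array(uv,float)*s-K[:2,2])/K[0,0]
    if "rvec" in c:
        R=cv2.Rodrigues(np.array(c["rvec"]))[0]; d=R.T@np.r_[u,1]; p=-R.T@np.array(c["tvec"]).ravel()
    else:
        r=np.hypot(*u); d=np.r_[u/r*np.sin(r),np.cos(r)] if r>0 else np.r_[0,0,1.]
        H=np.array(c["hand_eye"]); T=rot(c["o"]["tool_rot"]).as_matrix()
        d=T@H[:3,:3]@d; p=np.array(c["o"]["eef_pos"])+T@H[:3,3]
    return p,d/np.linalg.norm(d)
def onz(c,uv,z,s=1.):
    p,d=ray(c,uv,s); return p+d*(z-p[2])/d[2]
def tri(r1,r2):
    A=np.c_[r1[1],-r2[1]]; t=np.linalg.lstsq(A,r2[0]-r1[0],rcond=None)[0]
    a=r1[0]+r1[1]*t[0]; b=r2[0]+r2[1]*t[1]; return (a+b)/2,np.linalg.norm(a-b)
def proj(c,P):
    P=np.atleast_2d(P).astype(float)
    if "rvec" in c: return cv2.projectPoints(P,np.array(c["rvec"]),np.array(c["tvec"]),np.array(c["K"]),None)[0][:,0]
    H=np.array(c["hand_eye"]); T=rot(c["o"]["tool_rot"]).as_matrix(); K=np.array(c["K"])
    q=((P-c["o"]["eef_pos"])@T-H[:3,3])@H[:3,:3]; r=np.hypot(q[:,0],q[:,1]); th=np.arctan2(r,q[:,2])
    return K[:2,2]+K[0,0]*(th/r)[:,None]*q[:,:2]
def down(yaw):  # tool z down, tool y (jaws) along world direction yaw
    y=np.r_[np.cos(yaw),np.sin(yaw),0]; z=np.r_[0,0,-1.]; return Ro.from_matrix(np.c_[np.cross(y,z),y,z])
def delta(p,R):
    o=bot.get_obs(); T=rot(o["tool_rot"]); print("pos",np.round(o["eef_pos"],4),"shift cm (tool)",np.round(T.inv().apply(np.array(p)-o["eef_pos"])*100,2),"rotvec deg",np.round((T.inv()*R).as_rotvec(degrees=True),2))
E
python3 - <<'E'
from h import *
t=bot.read_camera("top");s=bot.read_camera("side");k=.7
for n,uv,z in [("bl",(319,258),.098),("br",(423,255),.098),("fr",(425,368),.0),("fl",(321,370),.0)]: print(n,np.round(onz(t,uv,z,k),3))
print("lidfront",[np.round(onz(t,uv,.12,k),3) for uv in((330,303),(382,303),(331,264),(381,264))])
print("stand",np.round(onz(s,(461,440),0,k),3),np.round(onz(t,(517,329),.045,k),3))
print("feeler top",tri(ray(t,(519,323),k),ray(s,(463,363),k)), tri(ray(t,(357,282),k),ray(s,(402,248),k)))
print("beaker",np.round(onz(t,(457,252),0,k),3),"cap",onz(t,(450,379),0,k))
print("tool",down(-np.pi/2).as_quat(), rot(bot.get_obs()["tool_rot"]).as_matrix().round(2))
# shelf beam
print("beam",tri(ray(t,(425,180),k),ray(s,(523,160),k)))
E
```

```text
bl [0.639 0.18  0.098]
br [ 0.655 -0.084  0.098]
fr [ 0.378 -0.1    0.   ]
fl [0.364 0.171 0.   ]
lidfront [array([0.517, 0.142, 0.12 ]), array([0.521, 0.014, 0.12 ]), array([0.617, 0.146, 0.12 ]), array([0.621, 0.021, 0.12 ])]
stand [ 0.477 -0.359  0.   ] [ 0.482 -0.332  0.045]
feeler top (array([ 0.48853433, -0.32473258,  0.12671859]), np.float64(0.015257241967475976)) (array([0.58349407, 0.0739172 , 0.12357067]), np.float64(0.0240431784570176))
beaker [ 0.698 -0.179  0.   ] cap [ 0.35212993 -0.16561033  0.        ]
tool [1.000000e+00 3.061617e-17 0.000000e+00 0.000000e+00] [[-0.9   0.43 -0.  ]
 [ 0.43  0.9  -0.  ]
 [-0.   -0.   -1.  ]]
beam (array([ 0.76250421, -0.08385438,  0.33081576]), np.float64(0.019402769179649032))
```

```bash
python3 -c "
from h import *
delta([.49,.08,.29],down(np.radians(93.5)))"
```

```text
pos [0.2934 0.6076 0.2308] shift cm (tool) [-40.65 -38.97  -5.88] rotvec deg [-5.000e-02 -1.000e-02 -2.927e+01]
```

Request:
move_arm --commands "1 -2.8 -2.7 -0.6 0 0 0;1 -2.8 -2.7 -0.6 0 0 0;1 -2.8 -2.7 -0.6 0 0 0;1 -2.8 -2.7 -0.6 0 0 0;1 -2.8 -2.7 -0.6 0 0 0;1 -2.8 -2.7 -0.6 0 0 0;1 -2.8 -2.7 -0.6 0 0 0;1 -2.8 -2.7 -0.6 0 0 0;1 -2.8 -2.7 -0.6 0 0 0;1 -2.8 -2.7 -0.5 0 0 0;1 -2.8 -2.7 0 0 0 0;1 -2.8 -2.7 0 0 0 0"

```text
t: 1.25
eef_pos: [0.4556, 0.1682, 0.2909]
tool_rot: [0.0, 0.223, 0.975, 0.001]
contact_force: [0.6, -0.8, -0.3]
gripper_width: 0.995
```

```bash
python3 -c "
from h import *
delta([.49,.08,.29],down(np.radians(93.5)))"
```

```text
pos [0.4556 0.1682 0.2909] shift cm (tool) [-6.93 -6.45  0.09] rotvec deg [  0.07   0.05 -29.27]
```

Request:
move_arm --commands "1 -2.3 -2.1 0 0 0 0;1 -2.3 -2.1 0 0 0 0;1 -2.3 -2.1 0 0 0 0;1 0 0 0 0 0 -5.9;1 0 0 0 0 0 -5.9;1 0 0 0 0 0 -5.9;1 0 0 0 0 0 -5.9;1 0 0 0 0 0 -5.7;1 0 0 0 0 0 0;1 0 0 0 0 0 0"

```text
t: 2.08
eef_pos: [0.4899, 0.0832, 0.2903]
tool_rot: [-0.0, -0.029, 1.0, 0.0]
contact_force: [-0.6, 0.8, -0.5]
gripper_width: 1.001
```

```bash
python3 -c "
from h import *
delta([.49,.08,.29],down(np.radians(93.5)))
c=snap('wrist','w1')
cv2.imwrite('pics/w1b.png',cv2.resize(c['img'][...,::-1],(800,600),interpolation=cv2.INTER_CUBIC))
"
```

```text
pos [0.4899 0.0832 0.2903] shift cm (tool) [ 0.   -0.32  0.03] rotvec deg [ 0.   -0.   -0.15]
```

View pics/w1b.png

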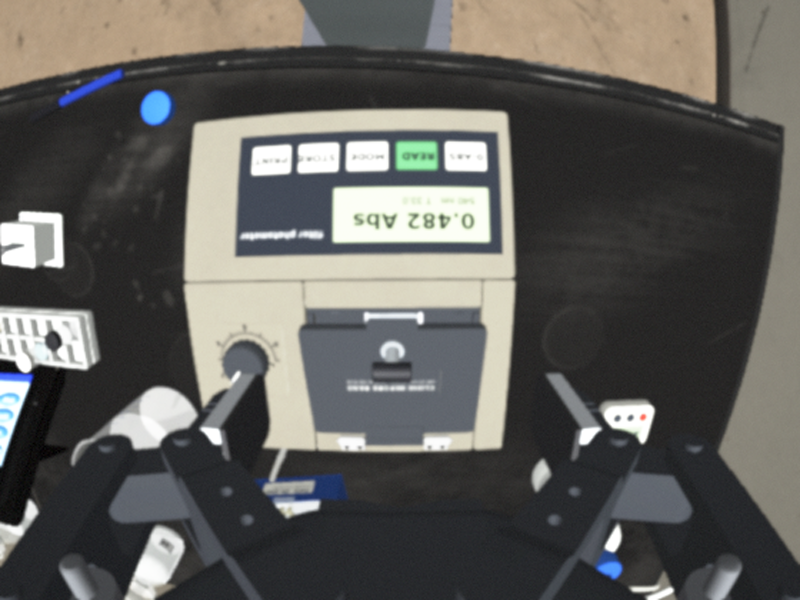

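The wrist view (800x600) shows the pull barrel at (391,372), the lid's front corners at (300,325) and (487,325), and the hinge clips at (351,441) and (437,441). The plates show in front of the lid at (394,318). The body corners at the panel crease are (184,281) and (515,280), and at the back (503,449).

```bash
cat > m1.py <<'E'
from h import *
c=snap('wrist');k=.7
cl=onz(c,(184,281),.098,k);cr=onz(c,(515,280),.098,k);br=onz(c,(502,449),.098,k)
print("crease",cl.round(4),cr.round(4),"width",np.linalg.norm(cr-cl),"backR",br.round(4))
ey=(cr-cl)/np.linalg.norm(cr-cl); yaw=np.arctan2(-ey[0],ey[1]); print("yaw deg",np.degrees(yaw))
ex=np.r_[np.cos(yaw),np.sin(yaw),0];ey=np.r_[-np.sin(yaw),np.cos(yaw),0]
print("side edge dir", np.degrees(np.arctan2(*(br-cr)[[1,0]])))
h1=onz(c,(351,441),.104,k);h2=onz(c,(437,441),.104,k);h=(h1+h2)/2;print("hinge",h1.round(4),h2.round(4),h.round(4))
# front base corners
for uv in((193,122),(508,112)): print("frontcorner z?",onz(c,uv,.0,k).round(4),onz(c,uv,.05,k).round(4))
# pull: ray vs circle r=.099 in hinge plane
def circ(uv,r):
    p,d=ray(c,uv,k); a=np.array([(p-h)@ex,p[2]-.104]);b=np.array([d@ex,d[2]])
    A=b@b;B=2*a@b;C=a@a-r*r
    for s in(-1,1):
        D=B*B-4*A*C
        if D>0:
            t=(-B+s*D**.5)/2/A;P=p+d*t; v=np.array([-(P-h)@ex,P[2]-.104]); print(r,P.round(4),"y off",((P-h)@ey).round(4),"ang",np.degrees(np.arctan2(v[1],v[0])).round(1))
circ((391,370),.099); circ((300,325),.106); circ((487,325),.106)
print("lip mouth",onz(c,(394,318),.09,k).round(4))
E
python3 m1.py
```

```text
crease [ 0.5077 -0.0867  0.098 ] [0.4926 0.171  0.098 ] width 0.2581503573023102 backR [0.6418 0.1818 0.098 ]
yaw deg 3.3580273703353014
side edge dir 4.1344666732680535
hinge [0.6354 0.052  0.104 ] [0.6309 0.1233 0.104 ] [0.6331 0.0876 0.104 ]
frontcorner z? [ 0.3723 -0.125   0.    ] [ 0.378  -0.1012  0.05  ]
frontcorner z? [0.3535 0.1765 0.    ] [0.3614 0.1653 0.05  ]
0.099 [0.5466 0.0816 0.1517] y off -0.001 ang 28.8
0.099 [0.6111 0.0824 0.0076] y off -0.0039 ang -77.0
0.106 [0.5319 0.0135 0.115 ] y off -0.0681 ang 6.0
0.106 [ 0.561  -0.004   0.0316] y off -0.0873 ang -43.1
0.106 [0.5239 0.1496 0.1146] y off 0.0683 ang 5.8
0.106 [0.5506 0.1678 0.0319] y off 0.0849 ang -42.9
lip mouth [0.5302 0.0819 0.09  ]
```

Run:
```python
from h import *
w=cv2.imread('pics/w1.png')[190:330,200:350]; c=snap('side','s1'); s=cv2.imread('pics/s1.png')[140:240,225:325]
b=cv2.convertScaleAbs
a=cv2.resize(w,None,fx=2.66,fy=2.66,interpolation=cv2.INTER_CUBIC);d=cv2.resize(s,None,fx=4,fy=4,interpolation=cv2.INTER_CUBIC)
H=max(a.shape[0],d.shape[0]);z=np.zeros((H,a.shape[1]+d.shape[1],3),np.uint8);z[:a.shape[0],:a.shape[1]]=a;z[:d.shape[0],a.shape[1]:]=d
z=cv2.LUT(z,np.array([(i/255)**.6*255 for i in range(256)]).astype(np.uint8))
cv2.imwrite('pics/c1.png',z);print(z.shape,a.shape)
```

```text
(400, 799, 3) (372, 399, 3)
```

View pics/c1.png

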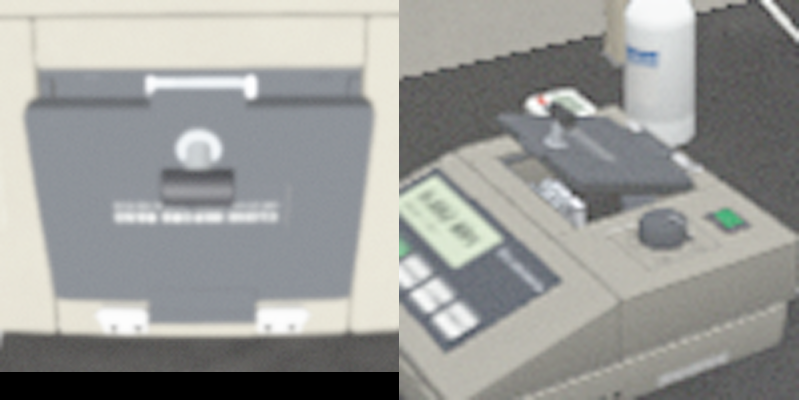

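The wrist crop gives the barrel centre at (198,187), the lid's front corners at (28,105) and (372,105), and its rear right corner at (58,298). In the side crop the barrel is at (566,110), with the same corners at (585,190), (500,118) and (692,182).

Run:
```python
from h import *
w=snap('wrist');s=snap('side')
W=lambda u,v:(u/2.66+200,v/2.66+190)
S=lambda u,v:((u-399)/4+225,v/4+140)
yaw=np.radians(3.6);ex=np.r_[np.cos(yaw),np.sin(yaw),0];ey=np.r_[-np.sin(yaw),np.cos(yaw),0]
for n,a,b in [("pull",(198,187),(566,110)),("FR",(28,105),(585,190)),("FL",(372,105),(500,118)),("RR",(58,298),(692,182)),("stem",(198,150),(555,140))]:
    p,e=tri(ray(w,W(*a)),ray(s,S(*b)));print(n,p.round(4),"err",round(e,4),"exy",(p@ex).round(4),(p@ey).round(4),p[2].round(4))
for n,a,z in[("clips",(122,318),.104),("clips2",(282,318),.104),("wellfrontL",(38,70),.098),("wellfrontR",(362,70),.098),("rear slot",(200,325),.104),("bodyback",(200,335),.098)]:
    p=onz(w,W(*a),z);print(n,p.round(4),(p@ex).round(4),(p@ey).round(4))
for n,a in [("pull",(198,187)),("lidF",(200,103)),("stem",(198,150))]:
    for z in(.11,.12,.13,.14,.15):
        p=onz(w,W(*a),z);print(n,z,(p@ex).round(4),(p@ey).round(4))
```

```text
pull [0.55   0.0821 0.1514] err 0.0035 exy 0.554 0.0474 0.1514
FR [0.533  0.015  0.1202] err 0.0013 exy 0.5329 -0.0185 0.1202
FL [0.5232 0.1467 0.1243] err 0.0007 exy 0.5314 0.1136 0.1243
RR [0.6295 0.0232 0.0988] err 0.0041 exy 0.6297 -0.0164 0.0988
stem [0.542  0.0819 0.1295] err 0.0013 exy 0.5461 0.0477 0.1295
clips [0.6366 0.0524 0.104 ] 0.6387 0.0124
clips2 [0.6321 0.1237 0.104 ] 0.6386 0.0838
wellfrontL [0.5248 0.0148 0.098 ] 0.5247 -0.0181
wellfrontR [0.5168 0.1466 0.098 ] 0.525 0.1139
rear slot [0.6378 0.0874 0.104 ] 0.6421 0.0472
bodyback [0.6474 0.0879 0.098 ] 0.6516 0.0471
pull 0.11 0.5709 0.0471
pull 0.12 0.5664 0.0473
pull 0.13 0.5618 0.0475
pull 0.14 0.5573 0.0476
pull 0.15 0.5528 0.0478
lidF 0.11 0.5347 0.0481
lidF 0.12 0.5313 0.0483
lidF 0.13 0.5279 0.0485
lidF 0.14 0.5245 0.0486
lidF 0.15 0.5211 0.0488
stem 0.11 0.5546 0.0472
stem 0.12 0.5506 0.0474
stem 0.13 0.5466 0.0476
stem 0.14 0.5426 0.0478
stem 0.15 0.5386 0.048
```

The two views agree: the pull is at (0.5495, 0.082, 0.151), the lid is about 14° open, and the hinge is about 0.6395 m along the photometer axis. Next I approach the pull.

```bash
python3 -c "
from h import *
delta([.5497,.0822,.136],down(np.radians(93.6)))"
```

```text
pos [0.4899 0.0833 0.2903] shift cm (tool) [-5.96 -0.47 15.43] rotvec deg [ 0.    0.   -0.14]
```

Request:
move_arm --commands "1 -3 -0.23 2 0 0 0;1 -2.96 -0.24 2 0 0 0;1 0 0 3 0 0 0;1 0 0 3 0 0 0;1 0 0 2 0 0 0;1 0 0 2 0 0 0;1 0 0 1.4 0 0 0;1 0 0 0 0 0 0;0 0 0 0 0 0 0;0 0 0 0 0 0 0;0 0 0 0 0 0 0;0 0 0 0 0 0 0" --force 30

```text
t: 3.33
eef_pos: [0.5505, 0.0824, 0.1375]
tool_rot: [0.001, -0.031, 1.0, 0.0]
contact_force: [0.8, 0.2, -0.4]
gripper_width: 0.457
```

Request:
move_arm --commands "0 0 0 0 0 0 0;0 0 0 0 0 0 0;0 0 0 0 0 0 0;0 0 0 0 0 0 0"

```text
t: 3.67
eef_pos: [0.5497, 0.0812, 0.1366]
tool_rot: [0.0, -0.03, 1.0, -0.0]
contact_force: [-1.3, -5.3, 1.4]
gripper_width: 0.295
```

Run:
```python
from h import *
c=snap('wrist','w2');s=snap('side','s2')
a=cv2.imread('pics/w2.png')[170:400,140:420];d=cv2.imread('pics/s2.png')[120:240,225:345]
a=cv2.resize(a,(488,400));d=cv2.resize(d,(312,312))
z=np.zeros((400,800,3),np.uint8);z[:,:488]=a;z[:312,488:]=d
cv2.imwrite('pics/c2.png',z)
```

```text
(no output)
```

View pics/c2.png

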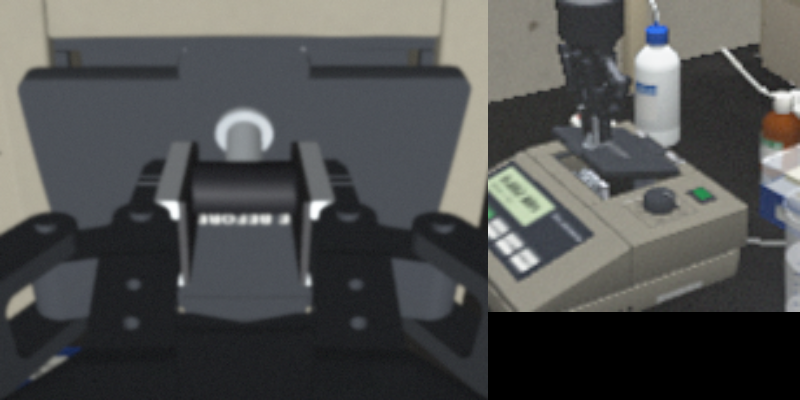

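The pull is pinched at both ends, with the opening at 0.295 (about 25 mm). Next I compute the arc for raising the lid.

```bash
python3 -c "
import numpy as np
f=np.radians(np.linspace(28.4,84.4,23));x=-9.9*np.cos(f);z=9.9*np.sin(f)
print('\n'.join(f'0 {-a:.2f} 0 {-b:.2f} 0 0 0;' for a,b in zip(np.diff(x),np.diff(z))))"
```

```text
0 -0.22 0 -0.38 0 0 0;
0 -0.23 0 -0.37 0 0 0;
0 -0.25 0 -0.36 0 0 0;
0 -0.27 0 -0.35 0 0 0;
0 -0.28 0 -0.34 0 0 0;
0 -0.30 0 -0.32 0 0 0;
0 -0.31 0 -0.31 0 0 0;
0 -0.32 0 -0.30 0 0 0;
0 -0.34 0 -0.28 0 0 0;
0 -0.35 0 -0.27 0 0 0;
0 -0.36 0 -0.25 0 0 0;
0 -0.37 0 -0.24 0 0 0;
0 -0.38 0 -0.22 0 0 0;
0 -0.39 0 -0.20 0 0 0;
0 -0.40 0 -0.18 0 0 0;
0 -0.41 0 -0.17 0 0 0;
0 -0.41 0 -0.15 0 0 0;
0 -0.42 0 -0.13 0 0 0;
0 -0.43 0 -0.11 0 0 0;
0 -0.43 0 -0.09 0 0 0;
0 -0.43 0 -0.07 0 0 0;
0 -0.44 0 -0.05 0 0 0;
```

Request:
move_arm --commands "0 -0.22 0 -0.38 0 0 0;0 -0.23 0 -0.37 0 0 0;0 -0.25 0 -0.36 0 0 0;0 -0.27 0 -0.35 0 0 0;0 -0.28 0 -0.34 0 0 0;0 -0.3 0 -0.32 0 0 0"

```text
t: 4.27
eef_pos: [0.5643, 0.0822, 0.1566]
tool_rot: [-0.001, -0.03, 1.0, -0.001]
contact_force: [0.6, -5.5, -5.8]
gripper_width: 0.293
```

Request:
move_arm --commands "0 -0.31 0 -0.31 0 0 0;0 -0.32 0 -0.3 0 0 0;0 -0.34 0 -0.28 0 0 0;0 -0.35 0 -0.27 0 0 0;0 -0.36 0 -0.25 0 0 0;0 -0.37 0 -0.24 0 0 0"

```text
t: 4.77
eef_pos: [0.5843, 0.0835, 0.1728]
tool_rot: [-0.002, -0.031, 1.0, -0.001]
contact_force: [-1.4, -5.2, -6.1]
gripper_width: 0.3
```

Forces stay small, so I finish the arc.

Request:
move_arm --commands "0 -0.38 0 -0.22 0 0 0;0 -0.39 0 -0.2 0 0 0;0 -0.4 0 -0.18 0 0 0;0 -0.41 0 -0.17 0 0 0;0 -0.41 0 -0.15 0 0 0;0 -0.42 0 -0.13 0 0 0;0 -0.43 0 -0.11 0 0 0;0 -0.43 0 -0.09 0 0 0;0 -0.43 0 -0.07 0 0 0;0 -0.44 0 -0.05 0 0 0;0 0 0 0 0 0 0;0 0 0 0 0 0 0"

```text
t: 5.77
eef_pos: [0.6264, 0.0862, 0.1869]
tool_rot: [-0.001, -0.031, 1.0, -0.001]
contact_force: [-1.0, -5.3, -3.6]
gripper_width: 0.297
```

Run:
```python
from h import *
c=snap('wrist','w3');s=snap('side','s3'); print(np.round(bot.get_obs()['contact_force'],1))
a=cv2.imread('pics/w3.png')[170:400,140:420];d=cv2.imread('pics/s3.png')[100:240,225:365]
a=cv2.resize(a,(400,328));d=cv2.resize(d,(400,400),interpolation=cv2.INTER_CUBIC)
z=np.zeros((400,800,3),np.uint8);z[:328,:400]=a;z[:,400:]=d
cv2.imwrite('pics/c3.png',z)
```

```text
[-0.9 -5.3 -5.2]
```

View pics/c3.png

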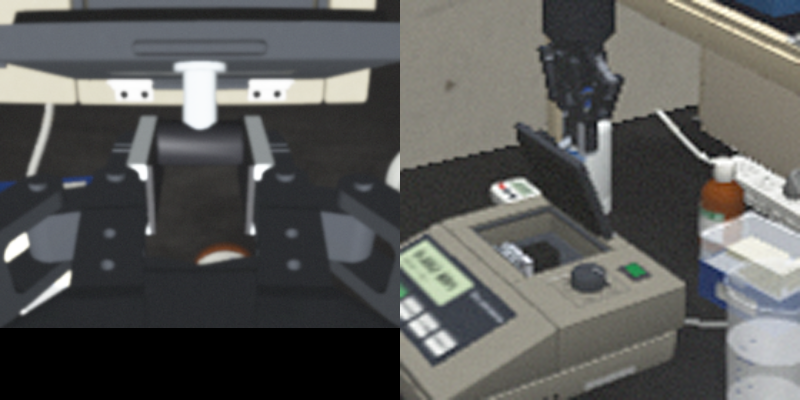

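The lid is up, and the chord of the TCP path gives an angle of about 70.4°. In the side crop it stands at (565,180) with the plates at (518,257). Next I release, go straight up, then back over the gap for a close look.

Request:
move_arm --commands "1 0 0 0 0 0 0;1 0 0 0 0 0 0;1 0 0 0 0 0 0;1 0 0 0 0 0 0;1 0 0 -1 0 0 0;1 0 0 -3 0 0 0;1 0 0 -3 0 0 0;1 1.5 0 -1 0 0 0;1 3.5 0 0 0 0 0;1 3.5 0 0 0 0 0;1 2.5 0 0 0 0 0;1 0 0 0 0 0 0"

```text
t: 6.87
eef_pos: [0.513, 0.0799, 0.2686]
tool_rot: [-0.001, -0.031, 1.0, 0.001]
contact_force: [0.0, -0.1, -0.4]
gripper_width: 1.005
```

Run:
```python
from h import *
c=snap('wrist','w4');s=snap('side','s4');print(np.round(c['o']['eef_pos'],4),np.round(c['o']['joint_vel'],3))
u=proj(c,[[.535,.084,.09]])[0];print(u)
x,y=int(u[0])-60,int(u[1])-60
a=cv2.imread('pics/w4.png')[y:y+120,x:x+120];d=cv2.imread('pics/s4.png')[100:240,225:365]
print(x,y)
z=np.hstack([cv2.resize(a,(480,480),interpolation=cv2.INTER_CUBIC),cv2.copyMakeBorder(cv2.resize(d,(320,320),interpolation=cv2.INTER_CUBIC),0,160,0,0,0)])
cv2.imwrite('pics/c4.png',z)
```

```text
[0.513  0.0799 0.2686] [ 0.011  0.061  0.007 -0.099 -0.016 -0.022  0.032]
[281.45599099 212.51287656]
221 152
```

View pics/c4.png

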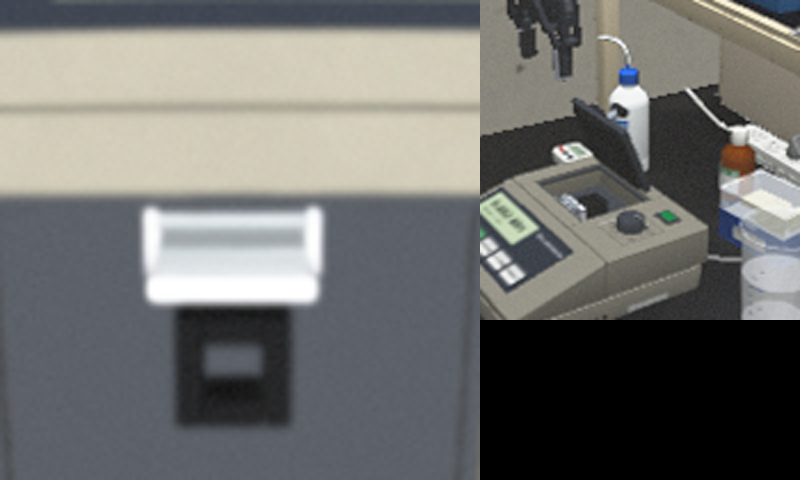

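The lid stands open in the side crop. In the wrist crop the plates span columns 150-317, and the dark mouth is between rows 228 and 248, so the gap is centred near (233,238).

Run:
```python
from h import *
c=snap('wrist');g=c['img'].mean(2)
f=lambda u,v:(221+u/4-.375,152+v/4-.375)
print(g[200:232,276:284].mean(1).round().tolist())
p=onz(c,f(233,238),.086);print("gap",p.round(4))
yaw=np.radians(3.6);ex=np.r_[np.cos(yaw),np.sin(yaw),0];ey=np.r_[-np.sin(yaw),np.cos(yaw),0]
for v,z in((228,.086),(248,.086),(207,.092),(275,.092),(303,.092),(195,.098)): q=onz(c,f(233,v),z);print(v,(q@ex).round(4),(q@ey).round(4))
l=onz(c,f(146,300),.092);r=onz(c,f(320,300),.092);print("rear lip w",np.linalg.norm(l-r),"yaw",np.degrees(np.arctan2(l[0]-r[0],r[1]-l[1])))
# stand/feeler
t=bot.read_camera('top');s=bot.read_camera('side')
hsv=cv2.cvtColor(s['img'],cv2.COLOR_RGB2HSV)[240:325,295:350]
cv2.imwrite('pics/c5.png',np.hstack([cv2.resize(s['img'][240:325,290:355,::-1],None,fx=6,fy=6,interpolation=cv2.INTER_CUBIC),cv2.resize(t['img'][205:255,335:395,::-1],(390,510),interpolation=cv2.INTER_CUBIC)]))
```

```text
[196.0, 228.0, 228.0, 210.0, 186.0, 172.0, 168.0, 172.0, 187.0, 215.0, 227.0, 227.0, 225.0, 229.0, 232.0, 238.0, 251.0, 255.0, 255.0, 255.0, 254.0, 245.0, 173.0, 80.0, 34.0, 26.0, 31.0, 36.0, 39.0, 40.0, 40.0, 41.0]
gap [0.5398 0.082  0.086 ]
228 0.5412 0.048
248 0.5466 0.048
207 0.534 0.048
275 0.552 0.048
303 0.5596 0.048
195 0.5294 0.048
rear lip w 0.04495941386240146 yaw 3.5966284571367475
```

View pics/c5.png

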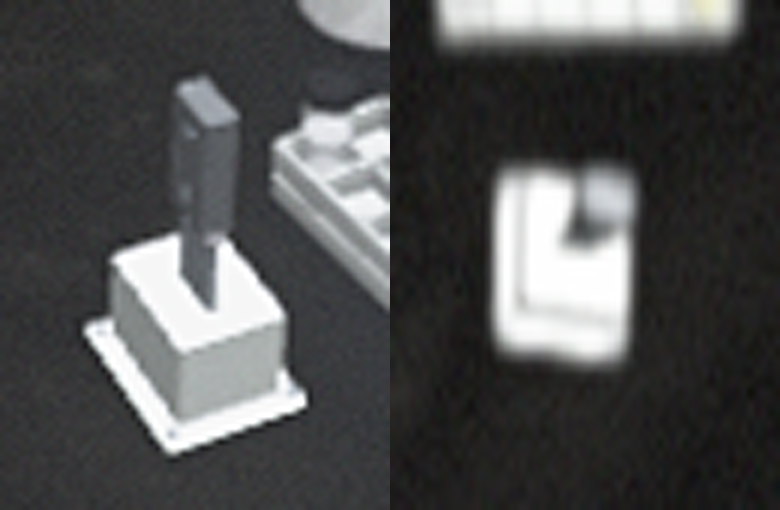

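Run:
```python
from h import *
s=bot.read_camera('side')
f=lambda u,v:(290+u/6-.42,240+v/6-.42)
N,R,L=[onz(s,f(*a),.003) for a in((172,450),(305,402),(87,327))]
for n,a in(("N-R",R-N),("N-L",L-N)): print(n,np.linalg.norm(a).round(4),np.degrees(np.arctan2(a[1],a[0])).round(1))
print("centre",((R+L)/2).round(4))
n,r,l=[onz(s,f(*a),.045) for a in((180,350),(286,322),(112,258))]
for m,a in(("n-r",r-n),("n-l",l-n)): print(m,np.linalg.norm(a).round(4),np.degrees(np.arctan2(a[1],a[0])).round(1))
print("centre",((r+l)/2).round(4))
a,b=[onz(s,f(*u),.045) for u in((182,272),(215,308))];print("slot",a.round(4),b.round(4),np.degrees(np.arctan2(*(a-b)[[1,0]])))
a,b,c=[onz(s,f(*u),.135) for u in((176,88),(220,125),(240,118))];print("handle top",a,b,c,((a+c)/2).round(4),np.linalg.norm(b-a),np.linalg.norm(c-b))
d=(L-N)/np.linalg.norm(L-N)
delta([.42,-.33,.29],down(np.arctan2(d[1],d[0])))
```

```text
N-R 0.0575 -3.5
N-L 0.071 86.5
centre [ 0.4871 -0.3396  0.003 ]
n-r 0.0428 -8.7
n-l 0.0543 86.8
centre [ 0.4855 -0.3421  0.045 ]
slot [ 0.4854 -0.3312  0.045 ] [ 0.4859 -0.3537  0.045 ] 91.35268264545623
handle top [ 0.48071061 -0.32919844  0.135     ] [ 0.48331741 -0.35442471  0.135     ] [ 0.49165931 -0.35455687  0.135     ] [ 0.4862 -0.3419  0.135 ] 0.025360605556776675 0.008342942631855402
pos [0.5183 0.0804 0.268 ] shift cm (tool) [ 12.33 -40.36  -2.21] rotvec deg [-0.    0.05  7.03]
```

Request:
move_arm --commands "1 0.5 -3.5 0 0 0 0;1 0.5 -3.5 0 0 0 0;1 0.5 -3.5 0.2 0 0 0;1 0.5 -3.5 0.2 0 0 0;1 0.5 -3.5 0.2 0 0 0;1 0.5 -3.5 0.2 0 0 0;1 0.5 -3.5 0.2 0 0 0;1 0.5 -3.5 0.2 0 0 0;1 0.5 -3.5 0.2 0 0 0;1 0.5 -3.5 0.2 0 0 0;1 0.5 -3.5 0.2 0 0 0;1 0.4 -3.3 0 0 0 0"

```text
t: 8.17
eef_pos: [0.4838, -0.343, 0.2491]
tool_rot: [-0.0, -0.031, 1.0, -0.0]
contact_force: [0.9, -0.8, 0.4]
gripper_width: 1.001
```

Request:
move_arm --commands "1 0 0 0 0 0 3.5;1 0 0 0 0 0 3.5;1 0 0 0 0 0 0;1 0 0 0 0 0 0;1 0 0 0 0 0 0"

```text
t: 8.58
eef_pos: [0.4845, -0.3403, 0.2495]
tool_rot: [-0.0, 0.029, 1.0, -0.0]
contact_force: [0.2, -0.6, 0.1]
gripper_width: 0.998
```

Run:
```python
from h import *
c=snap('wrist','w6');print(np.round(c['o']['eef_pos'],4))
u=proj(c,[[.486,-.341,.135]])[0];print(u)
x,y=int(u[0])-70,int(u[1])-70;print(x,y)
cv2.imwrite('pics/c6.png',cv2.resize(cv2.imread('pics/w6.png')[y:y+140,x:x+140],None,fx=4,fy=4,interpolation=cv2.INTER_CUBIC))
delta([.486,-.341,.25],down(np.radians(86.5)))
```

```text
[ 0.4845 -0.3403  0.2495]
[278.11827217 209.51260419]
208 139
pos [ 0.4844 -0.3402  0.2495] shift cm (tool) [-0.16 -0.07 -0.05] rotvec deg [ 0.   -0.01  0.16]
```

View pics/c6.png

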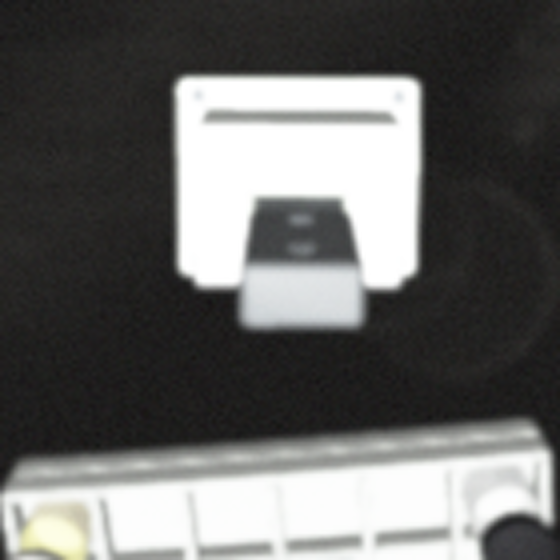

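The handle's top face spans crop columns 240-366 and rows 264-328, centred near (302,296) and square to the image.

Run:
```python
from h import *
c=snap('wrist')
f=lambda u,v:(208+u/4-.375,139+v/4-.375)
p=onz(c,f(302,296),.135);print(p.round(4))
a,b=onz(c,f(239,325),.135),onz(c,f(367,325),.135);print("w",np.linalg.norm(a-b),np.degrees(np.arctan2(*(b-a)[[1,0]])))
a,b=onz(c,f(302,262),.135),onz(c,f(302,328),.135);print("t",np.linalg.norm(a-b))
delta(np.r_[p[:2],.094],down(np.radians(86.5)))
```

```text
[ 0.4889 -0.337   0.135 ]
w 0.02639201005518477 86.70598209205467
t 0.01404221331937359
pos [ 0.4844 -0.3402  0.2497] shift cm (tool) [-0.43  0.34 15.57] rotvec deg [ 0.01 -0.    0.14]
```

Request:
move_arm --commands "1 -0.43 0.33 2 0 0 0;1 0 0 3 0 0 0;1 0 0 3 0 0 0;1 0 0 3 0 0 0;1 0 0 2 0 0 0;1 0 0 1.5 0 0 0;1 0 0 1.07 0 0 0;1 0 0 0 0 0 0;0 0 0 0 0 0 0;0 0 0 0 0 0 0;0 0 0 0 0 0 0;0 0 0 0 0 0 0" --force 50

```text
t: 9.68
eef_pos: [0.4892, -0.3379, 0.0951]
tool_rot: [0.001, 0.03, 1.0, -0.0]
contact_force: [-0.1, -0.3, 0.1]
gripper_width: 0.451
```

Request:
move_arm --commands "0 0 0 0 0 0 0;0 0 0 0 0 0 0;0 0 0 0 0 0 0;0 0 0 0 0 0 0;0 0 0 0 0 0 0"

```text
t: 10.1
eef_pos: [0.489, -0.3379, 0.0949]
tool_rot: [0.001, 0.03, 1.0, -0.0]
contact_force: [-1.8, 0.3, 5.7]
gripper_width: 0.298
```

Request:
move_arm --commands "0 0 0 -0.5 0 0 0;0 0 0 -1 0 0 0;0 0 0 -1.5 0 0 0;0 0 0 -2 0 0 0;0 0 0 -2 0 0 0;0 0 0 -2.5 0 0 0;0 0 0 -2.5 0 0 0;0 0 0 -2.5 0 0 0;0 0 0 -2 0 0 0;0 0 0 -0.5 0 0 0;0 0 0 0 0 0 0;0 0 0 0 0 0 0"

```text
t: 11.1
eef_pos: [0.4881, -0.3371, 0.2634]
tool_rot: [-0.0, 0.03, 1.0, 0.0]
contact_force: [-0.9, -0.6, -0.6]
gripper_width: 0.3
```

Run:
```python
from h import *
c=snap('wrist','w7');o=c['o'];print(np.round(o['contact_force'],2),o['gripper_width'])
cv2.imwrite('pics/c7.png',cv2.resize(cv2.imread('pics/w7.png')[150:400,150:410],None,fx=2.3,fy=2.3,interpolation=cv2.INTER_CUBIC))
delta([.5398,.082,.27],down(np.radians(93.6)))
```

```text
[-0.91 -0.64 -0.63] 0.300245766237673
pos [ 0.4878 -0.3369  0.2627] shift cm (tool) [-2.66 42.13 -0.69] rotvec deg [ 0.06 -0.11 -7.06]
```

View pics/c7.png

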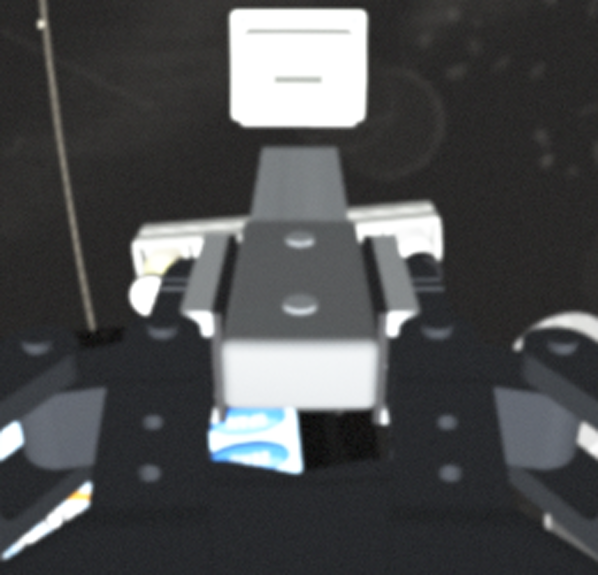

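The feeler is held. The lower front edge of the blade is at crop row 148, columns 262-338, and the empty slot is at (298,79).

Run:
```python
from h import *
c=snap('wrist');o=c['o'];T=rot(o['tool_rot'])
f=lambda u,v:(150+u/2.3-.28,150+v/2.3-.28)
for z in(.165,.17,.175,.18):
    a,b,m=[onz(c,f(*q),z) for q in((262,148),(338,148),(300,148))]
    print(z,"w",np.linalg.norm(a-b).round(4),"tip in tool",T.inv().apply(m-o['eef_pos']).round(4))
# handle top front edge, 26 wide, z = tip+.130 
for z in(.295,.30,.305,.31):
    a,b,m=[onz(c,f(*q),z) for q in((222,340),(380,340),(301,340))]; print(z,"w",np.linalg.norm(a-b).round(4),T.inv().apply(m-o['eef_pos']).round(4))
```

```text
0.165 w 0.0253 tip in tool [-0.0006  0.001   0.0977]
0.17 w 0.0248 tip in tool [0.0008 0.001  0.0927]
0.175 w 0.0243 tip in tool [0.0023 0.001  0.0877]
0.18 w 0.0237 tip in tool [0.0037 0.001  0.0827]
0.295 w 0.0267 [ 0.0034  0.0011 -0.0323]
0.3 w 0.0255 [ 0.0064  0.001  -0.0373]
0.305 w 0.0242 [ 0.0094  0.001  -0.0423]
0.31 w 0.023 [ 0.0124  0.001  -0.0473]
```

Request:
move_arm --commands "0 -0.22 3.5 -0.06 0 0 0;0 -0.22 3.5 -0.06 0 0 0;0 -0.22 3.5 -0.06 0 0 0;0 -0.22 3.5 -0.06 0 0 0;0 -0.22 3.5 -0.06 0 0 0;0 -0.22 3.5 -0.06 0 0 0;0 -0.22 3.5 -0.06 0 0 0;0 -0.22 3.5 -0.06 0 0 0;0 -0.22 3.5 -0.06 0 0 0;0 -0.22 3.5 -0.06 0 0 0;0 -0.22 3.5 -0.06 0 0 0;0 -0.22 3.5 0 0 0 0"

```text
t: 12.2
eef_pos: [0.5395, 0.0817, 0.2694]
tool_rot: [-0.001, 0.03, 1.0, -0.0]
contact_force: [0.9, 0.1, -0.9]
gripper_width: 0.297
```

Request:
move_arm --commands "0 0 0 0 0 0 -3.5;0 0 0 0 0 0 -3.5;0 0 0 0 0 0 0;0 0 0 0 0 0 0;0 0 0 0 0 0 0"

```text
t: 12.62
eef_pos: [0.5399, 0.0794, 0.2699]
tool_rot: [-0.001, -0.029, 1.0, -0.0]
contact_force: [-0.3, 0.1, -1.1]
gripper_width: 0.301
```

Run:
```python
from h import *
delta([.5399,.081,.20],down(np.radians(93.6)));print(np.round(bot.get_obs()['contact_force'],2))
```

```text
pos [0.5399 0.0794 0.2699] shift cm (tool) [-0.02  0.16  6.99] rotvec deg [-0.02 -0.08 -0.23]
[-0.27  0.09 -1.13]
```

Request:
move_arm --commands "0 0 0.15 2 0 0 0;0 0 0 2 0 0 0;0 0 0 2 0 0 0;0 0 0 0.8 0 0 0;0 0 0 0 0 0 0;0 0 0 0 0 0 0"

```text
t: 13.12
eef_pos: [0.5403, 0.0812, 0.2028]
tool_rot: [-0.0, -0.03, 1.0, -0.0]
contact_force: [-0.2, 0.2, -0.5]
gripper_width: 0.298
```

Run:
```python
from h import *
c=snap('wrist','w8');s=snap('side','s8');o=c['o'];print(np.round(o['eef_pos'],4),np.round(o['contact_force'],2))
a=cv2.imread('pics/w8.png')[150:270,220:340];d=cv2.imread('pics/s8.png')[110:210,225:325]
cv2.imwrite('pics/c8.png',np.hstack([cv2.resize(a,(400,400),interpolation=cv2.INTER_CUBIC),cv2.resize(d,(400,400),interpolation=cv2.INTER_CUBIC)]))
```

```text
[0.5403 0.0812 0.2028] [-0.2   0.17 -0.47]
```

View pics/c8.png

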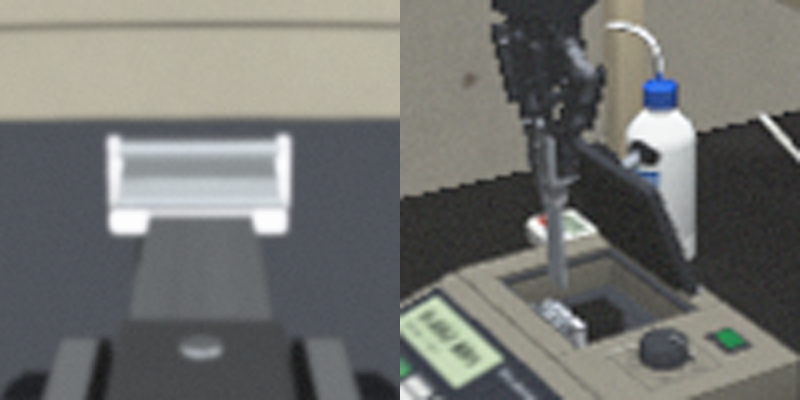

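The blade's lower edge is at crop row 217, columns 150-250. The plates span columns 108-291, so it is centred in y, and the mouth's dark band is at rows 153-176.

Run:
```python
from h import *
c=snap('wrist');g=c['img'].mean(2)
f=lambda u,v:(220+u*.3-.35,150+v*.3-.35)
ex=np.r_[np.cos(np.radians(3.6)),np.sin(np.radians(3.6)),0]
print(g[188:220,276:284].mean(1).round().tolist())
for z in(.108,.113,.118): print("tip front edge",z,(onz(c,f(200,217),z)@ex).round(4))
for v,z in((132,.092),(153,.086),(177,.086),(204,.092)):print(v,(onz(c,f(200,v),z)@ex).round(4))
print("tcp",(np.array(c['o']['eef_pos'])@ex).round(4))
```

```text
[93.0, 111.0, 150.0, 197.0, 220.0, 213.0, 188.0, 168.0, 155.0, 149.0, 149.0, 150.0, 158.0, 176.0, 192.0, 199.0, 203.0, 203.0, 205.0, 212.0, 211.0, 192.0, 197.0, 239.0, 251.0, 248.0, 219.0, 152.0, 114.0, 109.0, 108.0, 108.0]
tip front edge 0.108 0.546
tip front edge 0.113 0.5445
tip front edge 0.118 0.543
132 0.5296
153 0.5361
177 0.5422
204 0.5474
tcp 0.5451
```

My first gap fix mixed pixels from a moving frame with a later pose, an error of about 5 mm. The fresh view puts the mouth at ex 0.539 and the blade tip at about 0.546, so I shift 7 mm toward the front and recheck before going down.

Request:
move_arm --commands "0 0.35 0 0 0 0 0;0 0.35 0 0.3 0 0 0;0 0 0 0.3 0 0 0;0 0 0 0 0 0 0;0 0 0 0 0 0 0;0 0 0 0 0 0 0"

```text
t: 13.77
eef_pos: [0.5333, 0.0812, 0.1966]
tool_rot: [0.0, -0.031, 1.0, -0.0]
contact_force: [-0.2, 0.2, -1.1]
gripper_width: 0.299
```

Run:
```python
from h import *
c=snap('wrist','w9');g=c['img'].mean(2);o=c['o'];print(np.round(o['eef_pos'],4),np.round(o['joint_vel'],3).tolist())
ex=np.r_[np.cos(np.radians(3.6)),np.sin(np.radians(3.6)),0];print("tcp ex",np.array(o['eef_pos'])@ex)
d=o['eef_pos'][2]-.090
print(185,g[185:225,276:284].mean(1).round().tolist())
print("tip proj row",proj(c,np.r_[(np.array(o['eef_pos'])-.002*ex)[:2],d]).round(1))
a=cv2.imread('pics/w9.png')[150:270,220:340]
cv2.imwrite('pics/c9.png',cv2.resize(a,(600,600),interpolation=cv2.INTER_CUBIC))
```

```text
[0.5333 0.0812 0.1966] [-0.001, -0.001, 0.003, -0.002, 0.001, 0.003, -0.0]
tcp ex 0.5373187230289013
185 [175.0, 176.0, 175.0, 174.0, 174.0, 174.0, 174.0, 174.0, 171.0, 160.0, 134.0, 103.0, 89.0, 86.0, 85.0, 92.0, 116.0, 158.0, 201.0, 219.0, 208.0, 182.0, 161.0, 150.0, 145.0, 144.0, 146.0, 156.0, 168.0, 157.0, 128.0, 108.0, 106.0, 105.0, 106.0, 106.0, 105.0, 105.0, 105.0, 106.0]
tip proj row [[278.8 213.4]]
```

View pics/c9.png

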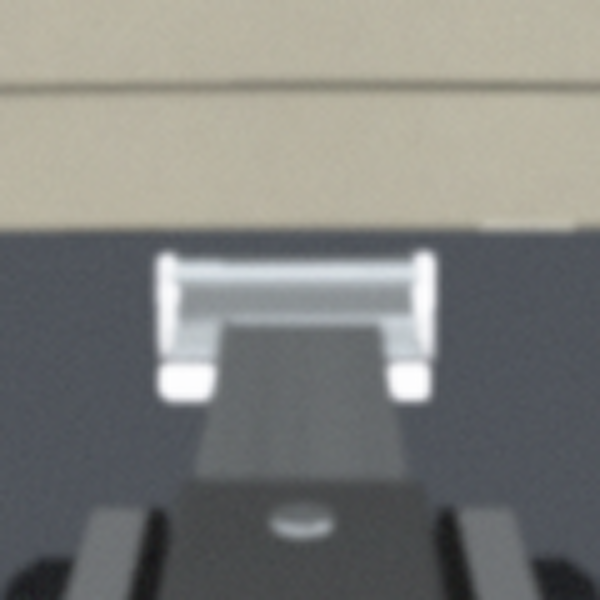

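Run:
```python
from h import *
c=snap('wrist');ex=np.r_[np.cos(np.radians(3.6)),np.sin(np.radians(3.6)),0]
for r,z in((204,.092),(206,.086),(212.6,.086),(214.8,.1066)): print(r,z,(onz(c,(279,r),z)@ex).round(4))
```

```text
204 0.092 0.5319
206 0.086 0.5351
212.6 0.086 0.5406
214.8 0.1066 0.5364
```

Blade and mouth now agree within 1 mm (0.5384 against 0.5379), so I start down, watching the force.

Request:
move_arm --commands "0 0 0 0.4 0 0 0;0 0 0 0.4 0 0 0;0 0 0 0.3 0 0 0;0 0 0 0.3 0 0 0;0 0 0 0.3 0 0 0;0 0 0 0 0 0 0;0 0 0 0 0 0 0;0 0 0 0 0 0 0"

```text
t: 14.53
eef_pos: [0.5333, 0.0811, 0.1796]
tool_rot: [0.0, -0.031, 1.0, 0.0]
contact_force: [0.2, -0.2, -1.4]
gripper_width: 0.295
```

Request:
move_arm --commands "0 0 0 0.2 0 0 0;0 0 0 0.2 0 0 0;0 0 0 0.2 0 0 0;0 0 0 0 0 0 0;0 0 0 0 0 0 0;0 0 0 0 0 0 0"

```text
t: 15.03
eef_pos: [0.5331, 0.0811, 0.1736]
tool_rot: [-0.0, -0.031, 1.0, -0.0]
contact_force: [0.5, 0.4, -0.5]
gripper_width: 0.299
```

Request:
move_arm --commands "0 0 0 0.15 0 0 0;0 0 0 0.15 0 0 0;0 0 0 0 0 0 0;0 0 0 0 0 0 0;0 0 0 0 0 0 0"

```text
t: 15.45
eef_pos: [0.5332, 0.0811, 0.1706]
tool_rot: [-0.0, -0.031, 1.0, -0.0]
contact_force: [-0.2, 0.7, -1.1]
gripper_width: 0.3
```

Request:
move_arm --commands "0 0 0 0.15 0 0 0;0 0 0 0 0 0 0;0 0 0 0 0 0 0;0 0 0 0 0 0 0"

```text
t: 15.78
eef_pos: [0.5332, 0.0811, 0.169]
tool_rot: [0.0, -0.031, 1.0, -0.0]
contact_force: [0.1, 0.4, -1.9]
gripper_width: 0.293
```

Request:
move_arm --commands "0 0 0 0.15 0 0 0;0 0 0 0 0 0 0;0 0 0 0 0 0 0;0 0 0 0 0 0 0"

```text
t: 16.12
eef_pos: [0.5333, 0.0812, 0.1676]
tool_rot: [0.0, -0.031, 1.0, 0.0]
contact_force: [0.8, 0.5, -0.4]
gripper_width: 0.298
```

Request:
move_arm --commands "0 0 0 0.15 0 0 0;0 0 0 0 0 0 0;0 0 0 0 0 0 0;0 0 0 0 0 0 0"

```text
t: 16.45
eef_pos: [0.5335, 0.0812, 0.1663]
tool_rot: [0.0, -0.031, 1.0, 0.0]
contact_force: [0.2, -0.4, 1.9]
gripper_width: 0.296
```

Request:
move_arm --commands "0 0 0 0.12 0 0 0;0 0 0 0 0 0 0;0 0 0 0 0 0 0;0 0 0 0 0 0 0"

```text
t: 16.78
eef_pos: [0.5336, 0.0812, 0.1652]
tool_rot: [0.0, -0.031, 1.0, 0.0]
contact_force: [0.8, -0.2, 5.0]
gripper_width: 0.3
```

Run:
```python
from h import *
F=[]
for i in range(5):
    c=snap('wrist');F.append(c['o']['contact_force'])
print(np.mean(F,0).round(2),np.round(c['o']['eef_pos'],4))
g=c['img'].mean(2);print(185,g[185:240,276:284].mean(1).round().tolist())
```

```text
[ 0.59 -0.04  5.01] [0.5335 0.0812 0.1651]
185 [170.0, 169.0, 169.0, 170.0, 170.0, 169.0, 170.0, 170.0, 170.0, 170.0, 170.0, 170.0, 169.0, 170.0, 169.0, 169.0, 169.0, 168.0, 166.0, 154.0, 129.0, 99.0, 84.0, 83.0, 82.0, 90.0, 114.0, 157.0, 194.0, 211.0, 205.0, 184.0, 156.0, 127.0, 109.0, 103.0, 102.0, 103.0, 102.0, 102.0, 102.0, 102.0, 102.0, 102.0, 102.0, 103.0, 103.0, 102.0, 102.0, 102.0, 102.0, 101.0, 102.0, 102.0, 102.0]
```

Drag is about 5.9 N above the −0.9 N baseline and grows 2-3 N/mm at about 11 mm depth, which is snug. Last, a numeric check of the lid and surroundings before handing in.

Run:
```python
from h import *
s=snap('side','s10');a=cv2.imread('pics/s4.png').astype(int);b=cv2.imread('pics/s10.png').astype(int);a0=cv2.imread('pics/side0.png').astype(int)
t=cv2.imread('pics/top0.png').astype(int);t1=snap('top','t10')['img'][...,::-1].astype(int)
def boxes(d):
    m=cv2.morphologyEx((np.abs(d).max(2)>50).astype(np.uint8),cv2.MORPH_OPEN,np.ones((3,3)));n,_,st,_=cv2.connectedComponentsWithStats(m);return [x.tolist() for x in st[1:] if x[4]>12]
print("side vs s4",boxes(a-b));print("side vs start",boxes(a0-b));print("top vs start",boxes(t-t1))
o=bot.get_obs();print(np.round(o['contact_force'],2),np.round(o['eef_pos'],4),o['t'],rot(o['tool_rot']).as_matrix()[:,2].round(4))
```

```text
side vs s4 [[45, 0, 17, 29, 370], [68, 0, 23, 145, 1357], [170, 0, 63, 52, 909], [218, 0, 32, 24, 250], [246, 0, 23, 22, 419], [235, 23, 7, 3, 21], [263, 38, 16, 28, 301], [0, 45, 39, 11, 229], [23, 44, 9, 3, 27], [254, 48, 5, 7, 30], [235, 62, 17, 11, 89], [236, 72, 9, 41, 249], [245, 74, 20, 29, 427], [38, 88, 5, 8, 35], [252, 108, 16, 5, 55], [242, 114, 4, 11, 38], [246, 114, 21, 38, 445], [266, 116, 6, 12, 52], [11, 151, 7, 7, 39], [79, 150, 5, 9, 34], [14, 163, 4, 7, 25], [258, 163, 9, 8, 46], [16, 172, 10, 5, 34], [320, 253, 9, 8, 51], [320, 277, 7, 12, 63]]
side vs start [[75, 0, 17, 153, 1428], [94, 0, 44, 26, 808], [170, 0, 78, 64, 1135], [253, 38, 26, 29, 525], [15, 45, 8, 12, 78], [48, 44, 12, 4, 36], [39, 51, 26, 6, 95], [118, 52, 23, 7, 109], [120, 60, 26, 49, 741], [244, 66, 7, 4, 22], [244, 101, 28, 7, 138], [20, 111, 11, 45, 203], [245, 110, 29, 42, 873], [283, 145, 7, 7, 32], [35, 150, 11, 14, 124], [57, 150, 13, 7, 70], [277, 155, 19, 22, 251], [35, 159, 34, 42, 933], [18, 160, 10, 13, 79], [262, 163, 5, 3, 15], [5, 165, 7, 22, 78], [265, 167, 10, 6, 43], [67, 169, 
[... 172 characters left out ...]
160, 207, 8531], [253, 207, 4, 4, 15], [362, 223, 9, 6, 41], [226, 226, 4, 15, 54], [247, 228, 6, 4, 19], [246, 234, 8, 5, 40], [0, 239, 68, 78, 2523], [227, 240, 23, 14, 183], [251, 245, 3, 5, 15], [252, 253, 5, 5, 21], [53, 255, 14, 15, 114], [75, 272, 5, 6, 24], [94, 286, 11, 14, 104], [59, 290, 88, 97, 4271], [260, 351, 7, 5, 23], [139, 353, 23, 34, 388], [253, 356, 23, 18, 190], [280, 364, 7, 11, 49], [288, 364, 4, 6, 19], [73, 369, 51, 32, 697], [213, 370, 36, 31, 467], [278, 374, 7, 14, 60], [234, 377, 11, 7, 48], [281, 377, 12, 19, 118], [258, 387, 20, 14, 143], [266, 400, 13, 12, 107], [253, 402, 8, 9, 55]]
[ 0.16 -0.37  5.66] [0.5335 0.0812 0.1651] 17.1333 [ 6.e-04  2.e-04 -1.e+00]
```

```bash
python3 -c "
from station import bot
print(bot.hand_in(),bot.get_obs()['contact_force'])"
```

```text
the job is handed in; nothing more can be done
the job is handed in; nothing more can be done
```

I raised the lid to about 70°, then put the feeler blade in the gap, held upright in the gripper at a snug depth. The job was handed in at about 17 s; it gives no verdict.

- **Lid:** the path of the gripper along the arc gives 70.4°. The side pictures before and after the insertion show no change at the lid.
- **Blade:** it sits about 11 mm below the mouth of the gap, roughly 15 mm above the well floor. The tip depth comes from the gripper height and could be off by about 3 mm. The measured push is 5.0 to 5.7 N. Allowing for the −0.9 N baseline, the drag is about 6 to 6.5 N, inside the 3 to 8 N range. It grew by 2 to 3 N per mm on the last two steps, and the tool axis is vertical within 0.05°.
- **Other things on the bench:** comparing the start and end pictures shows changes only where the arm, the lid and the feeler moved. I had no picture views left to check this by eye.
- **One disagreement:** my first position for the gap was about 5 mm too far back, because I paired a picture taken while the arm was moving with a later arm position. I corrected it in the hover check. Before the blade went down, blade and gap agreed within 1 mm.

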